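Dial the bin-call console to yellow and send

ROBOT

A 6-joint arm with a two-finger parallel gripper is mounted at the origin on the work surface. World frame = base frame: x ahead of the robot, y to its left, z up, the work surface at z = 0. Lengths are in mm, angles in rad, forces in N, time in s.
With the tool pointing down it reaches from about 275 to 1000 mm from the base axis. Payload 8.4 kg.
Tool frame: the origin (TCP) lies at the centre of the arm's flange, where the gripper is bolted on; the fingertips stand 173 mm ahead of it and the grasp point (between the pads) lies 155 mm ahead of it; z points along the fingers, y is the direction in which the jaws open and shut (so a half turn about z gives the same grasp; the last joint's range is limited). The gripper opens to 85 mm and grips with 20 to 120 N. Pads are 22 mm wide; open, the fingers measure 114 mm over their backs; the gripper's body (76 mm by 85 mm) begins 54 mm behind the grasp point. The pads swing forward as they close: fully open they stand 13 mm farther back than shut.
Start: joints at [1.164, 0.353, 1.633, -0, 1.155, -0.002], TCP at [246.146, 574.492, 404.681] pointing down, gripper open.
Joint ranges: [-2.63, 2.63], [-0.92, 2.1], [0.06, 2.66], [-1.3, 4.44], [0, 2.69], [-3.02, 3.02]. Speed limits (rad/s): [2.22, 2.22, 2.79, 3.14, 3.14, 3.14].

INTERFACE

Orientations are given as [roll, pitch, yaw] about the fixed x, y, z axes, in that order (R = Rz(yaw) Ry(pitch) Rx(roll)).
In Python, from rig import sense, grab_frame, camera_model, sign_off gives the robot as it stands. The module is installed in compiled form; this text tells all that it offers.
- The arm moves only by the tool step_arm, never from a script. Its argument "commands" is a list of rows, each a list of 3 entries, a list of its own where there are three numbers: the shift along the tool's x, y, z in mm, then the turn about the tool's z in rad, then the opening, from 0 (shut) to 1 (fully open). A call has 1 to 20 rows; each row shifts and turns the pose as measured when the row begins, along the tool's axes as they then stand; what a row does not reach is not made up. A row lasts 1/8 s, in which the tool goes at most 62.5 mm and 10.7 degrees, less where a joint would pass 70% of its speed; a pose out of reach is approached as far as the arm can. A call with a gripper value outside its range is refused whole. The fingers move at their own pace and stop on an object; "force" is the grip in N (left out, the last holds). Time passes only in rows, so rows that do not move let the fingers close. It gives the time, the measured TCP pose, the force and the opening at its end, in the units of the state.
- sense(): the state, without advancing time (a new reading comes with each control period).
- grab_frame(name): name is "scene" or "side" or "wrist"; returns the picture (400x640x3 uint8, blue, green, red); there is no depth.
- camera_model(name): a dict with "fx", "fy", "cx", "cy" (pixels), "R" (3x3) and "t" (3): a world point X has camera coordinates R X + t. Camera axes: x right, y down, z forward; pixel columns grow to the right and rows downward; lengths in mm; the calibration is good to about 2 mm. A picture is of the moment at which its call begins: read the wrist's pose just before it. camera_model takes no time and is no camera call; for the wrist camera it gives the pose at the moment of the call.
- sign_off(): hands the job in, once; it reports no verdict.
The state is a dict: "clock": time; "qpos": joint angles; "qvel": joint speeds; "joint_efforts": joint torques, N m; "eef_pos": TCP position; "tcp_rot": TCP orientation; "contact_force": force on the tool from outside, world axes, zero at the start; "wrist_torque": the same for the moment, N m; "opening": opening from 0.0 (shut) to 1.0 (fully open).
Only numpy, scipy, OpenCV 4.12 (cv2) and the standard library are available. Lean on these libraries where they do the work, as an engineer would, in place of code of your own. Each camera call takes 0.05 s, during which the arm holds its last target. There are 200 camera calls.

TASK

The stock in the yellow bins is running low. Turn the knurled dial of the bin-call console, which is too wide to grip but goes round under a fingertip pressed on it, until its white arrow line clicks into place at the yellow mark; then push the green button fully down and let it come back up. Pick nothing up, and leave the stock and tools round the console where they are.

Things in the scene. Friction and masses are not known exactly. Their poses are not given: they have to be found in the camera images.
- console: Bin-call console: grey box 220 x 220 x 60 mm, fixed to the bench; origin at the centre of its underside. Its +x axis points from its near side (the side it turns towards the robot, more or less) to its far side, +y to its left, +z up. Flat top at z = 60 mm.
- dial_top (a point): Centre of the flat top face of the black rubber dial, on its vertical axis, 84 mm above the bench. The dial is a disc 96 mm across, 16 mm thick, its edge knurled, too wide to pinch; its top is flat and grippy. It sits on a spring: pushed down it gives up to 6 mm, against about 4 N at first and about 8 N at the bottom. Its axis lies 15 mm nearer than the console's middle.
- dial_aim (a point): The point that the dial's white arrow line aims at: 74 mm from the dial's axis, in the direction of the line (the line runs on the top face from 17 to 45 mm from the axis), at the height of the dial's top. It moves round with the dial.
- dial (a joint): Angle of the dial in rad, growing anticlockwise seen from above; 0 = arrow at the bare metal dash on the console's near side (-x). Clicks at -1.571, -0.785, 0, 0.785, 1.571, stops at -1.8 and 1.8. Starts on click 0. Turning over a click takes about 0.06 N m; left alone within 17 degrees of a click it springs into it.
- send (a joint): Travel of the green button in m: 0 up, 0.006 fully down; a spring brings it back, about 5 N when fully down.
- send_top (a point): Centre of the top of the round green button (30 mm across, stands on the console beyond the dial, on the console's middle line, 78 mm beyond its centre). Pressed straight down.
- yellow_spot (a point): Centre of the top of the yellow mark, a flat disc 28 mm across and 3 mm high on the console's top, 74 mm from the dial's axis. The four marks lie at the clicks -90, -45, +45 and +90 degrees from the bare metal dash; which colour is where changes from start to start.
- blue_spot (a point): Centre of the top of the blue mark, a flat disc 28 mm across and 3 mm high on the console's top, 74 mm from the dial's axis. The four marks lie at the clicks -90, -45, +45 and +90 degrees from the bare metal dash; which colour is where changes from start to start.
- red_spot (a point): Centre of the top of the red mark, a flat disc 28 mm across and 3 mm high on the console's top, 74 mm from the dial's axis. The four marks lie at the clicks -90, -45, +45 and +90 degrees from the bare metal dash; which colour is where changes from start to start.
- white_spot (a point): Centre of the top of the white mark, a flat disc 28 mm across and 3 mm high on the console's top, 74 mm from the dial's axis. The four marks lie at the clicks -90, -45, +45 and +90 degrees from the bare metal dash; which colour is where changes from start to start.
- coupling: Bystander, loose, not part of the job: steel conduit coupling, a tube 28 mm across and 36 mm high standing upright on the console's far left corner. Origin under its centre.
- carton: Bystander, loose, not part of the job: closed cardboard carton 110 x 75 x 80 mm beside the console's left side. Origin under its centre.
- junction_box: Bystander, loose, not part of the job: open square steel junction box 100 x 100 x 50 mm beside the console's right side. Origin under its centre.
- jar: Bystander, loose, not part of the job: jar with a white cap, 64 mm across, 85 mm high, right of and nearer than the console's middle. Origin under its centre.
- screwdriver: Bystander, loose, not part of the job: screwdriver with a red handle lying beyond the console. Origin under its centre.
- cover_plate: Bystander, loose, not part of the job: flat white cover plate 70 x 115 x 6 mm lying left of the console's near end. Origin under its centre.
- elbow: Bystander, loose, not part of the job: aluminium conduit elbow, 24 mm thick, lying beyond the console's right far corner. Origin under its centre.

How it is judged:
By the outcome, as a careful person would: the job done as asked, in the order asked, and still so for the second after the job is handed in, with the robot touching nothing.
It also fails if it takes over 48 s, if anything falls off the work surface, if the arm or the gripper's body presses on something with over 40 N, if the wrist force passes 120 N, or if a joint passes its speed limit or range.

## Working session

There is one attempt and no reset: what is moved stays moved. The work goes in short steps, Python scripts to look and compute and a tool call to move; the robot and the scene stay as the last step left them, time stands still between calls to the robot, and variables do not carry over. Pictures are saved under pics/ and viewed, about 8 in all and at most 12, crops included, and the job is handed in when it is done.

Besides the shell and the picture viewer there is one more tool, called in YAML: its name, and indented under it one key for each argument. step_arm: Moves the arm, as the interface text tells. Its arguments: {"type":"object","properties":{"commands":{"type":"array","items":{"type":"array"}},"force":{"type":"number"}},"required":["commands"]}

```bash
mkdir -p pics
python3 - <<'E'
from rig import *
import cv2,numpy as np
s=sense();print(s)
a=grab_frame("scene");b=grab_frame("side")
cv2.imwrite("pics/a.png",a);cv2.imwrite("pics/b.png",b)
for n in("scene","side","wrist"):print(n,camera_model(n))
E
```

```text
{'clock': 0.0, 'qpos': array([ 1.16358799e+00,  3.53671192e-01,  1.63413660e+00, -2.35877361e-05,
        1.15520852e+00, -2.40456498e-03]), 'qvel': array([ 0.0009427 , -0.0001866 ,  0.00132659, -0.00122696,  0.00134394,
       -0.00106716]), 'joint_efforts': array([ 5.55057159e-05, -6.05258560e+01, -3.42053962e+01, -2.08404740e-04,
        9.77464282e-03, -2.08419556e-05]), 'eef_pos': array([246.06183487, 574.2687926 , 403.94606572]), 'tcp_rot': array([-3.14016895e+00,  1.81430254e-05,  2.73679843e+00]), 'contact_force': array([-0.49105493, -0.30817141,  0.79261976]), 'wrist_torque': array([-0.04595423,  0.0583341 , -0.02023762]), 'opening': 0.9978096942922119}
scene {'fx': 466.11679146480515, 'fy': 466.11679146480515, 'cx': 318.8136869454103, 'cy': 200.08241175229944, 'R': array([[-0.7655368 ,  0.64336999,  0.00533543],
       [ 0.44590521,  0.53651783, -0.71646155],
       [-0.46381242, -0.54609859, -0.69760617]]), 't': array([ 459.80244715, -236.37575806, 1288.85354717])}
side {'fx': 413.96104981512605, 'fy': 413.96104981512605, 'cx': 317.0699025018177, 'cy': 199.03216628366886, 'R': array([[ 0.84600042, -0.53317053,  0.00353173],
       [-0.38471395, -0.61499853, -0.68831096],
       [ 0.36915913,  0.58095266, -0.72540716]]), 't': array([-510.73130855,  311.96331907,  679.06792955])}
wrist {'fx': 283.3813189416461, 'fy': 283.3813189416461, 'cx': 318.9628216292696, 'cy': 200.83372383132664, 'R': array([[ 0.3939825 ,  0.9191169 , -0.00138604],
       [ 0.88561706, -0.37921839,  0.2680967 ],
       [ 0.2458866 , -0.10685291, -0.96339101]]), 't': array([-624.07856869,  -34.78719006,  378.42856783])}
```

View pics/a.png

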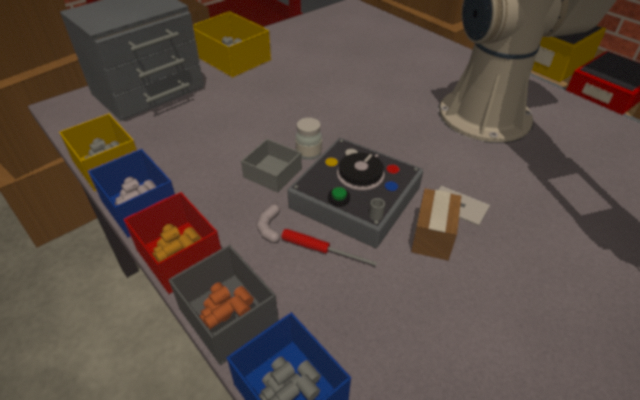

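View pics/b.png

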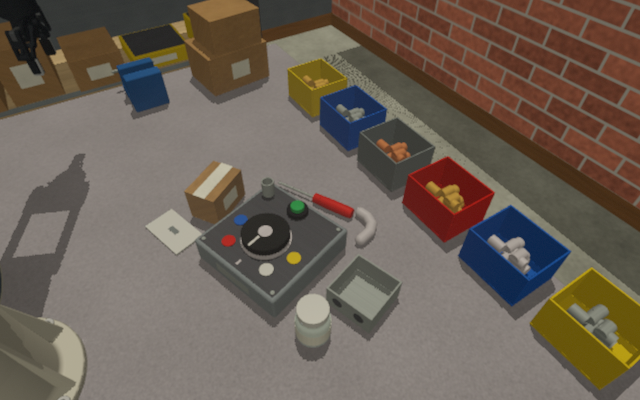

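The scene view shows yellow at about (332,161), white (351,153), red (393,169), blue (391,186) and the green button (340,193). The side view shows yellow (294,257), white (266,269), red (229,240), blue (241,219), green (297,208) and the dial (265,234). Yellow looks like the +90° mark.

```bash
cat > h.py <<'E'
import numpy as np
from rig import camera_model
def ray(m,u,v,z):
    d=m["R"].T@np.array([(u-m["cx"])/m["fx"],(v-m["cy"])/m["fy"],1]); c=-m["R"].T@m["t"]
    return c+d*(z-c[2])/d[2]
def blob(img,uv,hue,r=12):
    import cv2
    u,v=uv; p=cv2.cvtColor(img[v-r:v+r,u-r:u+r],cv2.COLOR_BGR2HSV)
    d=abs(p[...,0].astype(int)-hue); d=np.minimum(d,180-d)
    m=((d<12)&(p[...,1]>120)&(p[...,2]>50)).astype(np.uint8)
    n,l,s,c=cv2.connectedComponentsWithStats(m); i=1+s[1:,4].argmax()
    return c[i]+[u-r,v-r],s[i,4]
E
python3 - <<'E'
from h import *
import cv2
P={"scene":dict(y=(332,161),r=(393,169),b=(391,186),g=(340,193)),"side":dict(y=(294,257),r=(229,240),b=(241,219),g=(297,208))}
Z=dict(y=63,r=63,b=63,g=70);H=dict(y=25,r=0,b=110,g=60);R={}
for n,f in(("scene","a"),("side","b")):
    im=cv2.imread(f"pics/{f}.png")
    for k in P[n]:
        c,a=blob(im,P[n][k],H[k]); R[n,k]=ray(camera_model(n),*c,Z[k]); print(n,k,c,a,R[n,k])
Q={k:(R["scene",k]+R["side",k])/2 for k in "yrbg"}
for a,b in("yr","yb","rb","yg","bg"): print(a,b,np.linalg.norm((Q[a]-Q[b])[:2]))
# yellow & blue at +-90 -> axis is midpoint
D=(Q['y']+Q['b'])/2; x=Q['g']-D; print("axis",D,"green dir",np.arctan2(x[1],x[0]),"r",np.hypot(*x[:2]))
E
```

```text
scene y [331.09565217 161.53913043] 115 [513.04027534 -62.11191594  63.        ]
scene r [392.44347826 168.51304348] 115 [425.00182798  42.11461247  63.        ]
scene b [390.84 185.72] 100 [468.52218794  78.76426527  63.        ]
scene g [338.83225806 193.18709677] 155 [573.49535943  31.02459671  70.        ]
side y [293.27152318 257.64900662] 151 [510.26474643 -63.19580141  63.        ]
side r [228.05072464 240.28985507] 138 [422.45674218  40.72903322  63.        ]
side b [240.25233645 219.47663551] 107 [465.62668471  77.20646178  63.        ]
side g [296.79285714 206.39285714] 140 [579.37120579  41.44165522  70.        ]
y r 136.2433158681954
y b 147.5350654966939
r b 56.7070951732992
y g 118.2166829005113
b g 117.05813342875246
axis [489.36347361   7.66575242  63.        ] green dir 0.3170307900125133 r 91.63649093638077
```

Yellow–blue is 147.5 mm (148 expected), red–blue 56.7 (56.6) and yellow–red 136.2 (136.7). So yellow is at +90°, the axis is at about (489.4, 7.7) and the console yaw is about 0.307. I'll go above the dial's left side at radius 32, with tool x pointing radially.

step_arm:
  commands:
    - [[-21.3, -20, 0], 0, 0]
    - [[-21.3, -20, 0], 0, 0]
    - [[-21.3, -20, 0], 0, 0]
    - [[-21.3, -20, 0], 0, 0]
    - [[-21.3, -20, 0], 0, 0]
    - [[-21.3, -20, 0], 0, 0]
    - [[-21.3, -20, 0], 0, 0]
    - [[-21.3, -20, 0], 0, 0]
    - [[-21.3, -20, 0], 0, 0]
    - [[-21.3, -20, 0], 0, 0]
    - [[-21.3, -20, 0], 0, 0]
    - [[-21.3, -20, 0], 0, 0]
    - [[-21.3, -20, 0], 0, 0]
    - [[-21.3, -20, 0], 0, 0]
    - [[-21.3, -20, 0], 0, 0]
    - [[-21.3, -20, 0], 0, 0]
    - [[-21.3, -20, 0], 0, 0]
    - [[-21.3, -20, 0], 0, 0]
    - [[-21.3, -20, 0], 0, 0]
    - [[-21.3, -20, 0], 0, 0]

```text
clock: 2.6
eef_pos: [484.5, 21.7, 400.5]
tcp_rot: [-3.132, -0.004, 2.74]
contact_force: [0.2, 0.6, 0.0]
opening: -0.004
```

step_arm:
  commands:
    - [[0, 0, 10], 0.11, 0]
    - [[0, 0, 10], 0.11, 0]
    - [[0, 0, 10], 0.11, 0]
    - [[0, 0, 10], 0.11, 0]
    - [[0, 0, 10], 0.11, 0]
    - [[0, 0, 10], 0.11, 0]
    - [[0, 0, 10], 0.11, 0]
    - [[0, 0, 10], 0.1, 0]
    - [[0, 0, 0], 0, 0]

```text
clock: 3.72
eef_pos: [483.3, 18.6, 316.1]
tcp_rot: [-3.128, 0.004, 1.839]
contact_force: [-0.2, 0.7, 0.0]
opening: 0.003
```

```bash
cat > w.py <<'E'
from h import *
from rig import *
import cv2,sys
s=sense(); print(s["clock"],s["eef_pos"],s["tcp_rot"],s["qpos"],s["contact_force"],s["opening"])
f=grab_frame("wrist"); m=camera_model("wrist"); cv2.imwrite(sys.argv[1],f)
h=cv2.cvtColor(f,cv2.COLOR_BGR2HSV); R=m["R"];t=m["t"]
for n,hue,p in(("y",25,(511.6,-62.6,63)),("r",0,(423.7,41.4,63)),("b",110,(467,78,63)),("g",60,(578,36,75))):
    q=R@np.array(p)+t; u,v=int(m["fx"]*q[0]/q[2]+m["cx"]),int(m["fy"]*q[1]/q[2]+m["cy"])
    if 25<u<615 and 25<v<375:
        try: c,a=blob(f,(u,v),hue,25); print(n,(u,v),c,a,ray(m,*c,p[2]))
        except Exception as e: print(n,(u,v),"none")
    else: print(n,(u,v),"out")
E
python3 w.py pics/c.png
```

```text
3.725 [483.26887909  18.64692817 316.08415088] [-3.12829191  0.00407967  1.83929394] [ 0.0379186   0.25058276  2.0079811  -0.00898573  0.89506514 -0.22488938] [-0.2245964   0.71915068  0.029859  ] 0.002799848031842169
y (328, 297) none
r (257, 160) [257.4332314  158.13659531] 981 [423.33105637  42.84229217  63.        ]
b (323, 128) [322.88557214 127.03880597] 1005 [466.40439279  79.23390887  63.        ]
g (445, 221) [431.7 223.8] 10 [568.49714457  31.44325567  75.        ]
```

View pics/c.png

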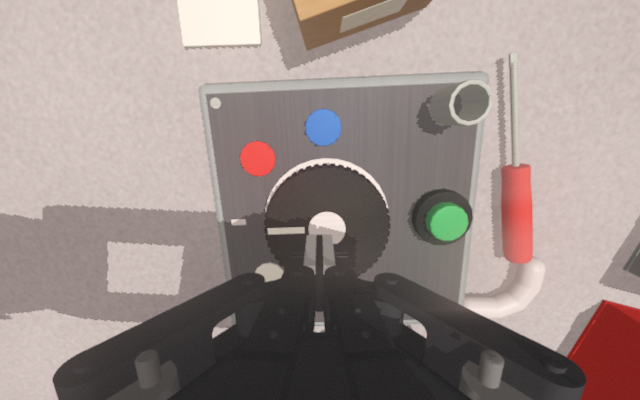

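The close-up agrees within about 1.5 mm: red (257,158), blue (323,127), and the arrow line at (287,231) points to the near dash. The shut fingertips are near the hub, so I'll move out along tool x and down.

step_arm:
  commands:
    - [[10, 2.5, 10], 0, 0]
    - [[10, 2.5, 10], 0, 0]
    - [[2, 0, 10], 0, 0]
    - [[0, 0, 10], 0, 0]
    - [[0, 0, 8], 0, 0]
    - [[0, 0, 0], 0, 0]

```text
clock: 4.53
eef_pos: [481.8, 42.8, 265.2]
tcp_rot: [-3.129, 0.004, 1.845]
contact_force: [-0.1, 0.5, 0.5]
opening: 0.001
```

```bash
cat > t.py <<'E'
from h import *
from rig import sense
from scipy.spatial.transform import Rotation as Ro
s=sense();R=Ro.from_euler("xyz",s["tcp_rot"]).as_matrix(); tip=s["eef_pos"]+173*R[:,2]
d=tip[:2]-np.array([489,8.2]); print(s["clock"],"tip",tip,"r",np.hypot(*d),"ang",np.arctan2(d[1],d[0]),"rot",s["tcp_rot"],"F",s["contact_force"],"toolframe tip-axis",R.T@np.r_[d,0],s["qpos"][5])
E
python3 t.py
```

```text
4.525 tip [479.91629507  41.51017244  92.24579351] r 34.526530133675756 ang 1.8370235752822839 rot [-3.12919675  0.00420474  1.84536334] F [-0.0554566   0.51129467  0.51590937] toolframe tip-axis [34.52502425  0.28611812 -0.14872759] -0.18023547376242618
```

step_arm:
  commands:
    - [[0, 0, 4], 0, 0]
    - [[0, 0, 3], 0, 0]
    - [[0, 0, 2], 0, 0]
    - [[0, 0, 1.5], 0, 0]
    - [[0, 0, 0], 0, 0]

```text
clock: 5.15
eef_pos: [482.5, 42.6, 255.4]
tcp_rot: [-3.132, 0.004, 1.845]
contact_force: [-1.0, 0.7, 5.4]
opening: -0.0
```

```bash
python3 t.py
```

```text
5.15 tip [481.04957813  41.38230923  82.37597334] r 34.12147203301058 ang 1.8059613649321138 rot [-3.13175757  0.00434683  1.84450303] F [-0.97428993  0.74243831  5.3981553 ] toolframe tip-axis [34.09581001  1.31325162 -0.161133  ] -0.1801246152155851
```

step_arm:
  commands:
    - [[0, 0, 3], 0, 0]
    - [[-0.3, -4.1, 0.5], -0.12, 0]
    - [[-0.3, -4.1, 0.3], -0.12, 0]
    - [[-0.3, -4.1, 0.3], -0.12, 0]
    - [[-0.3, -4.1, 0.3], -0.12, 0]
    - [[0, 0, 0], 0, 0]

```text
clock: 5.9
eef_pos: [471.4, 35.2, 254.6]
tcp_rot: [-3.141, 0.005, 2.34]
contact_force: [-1.0, 2.4, 5.0]
opening: -0.0
```

```bash
python3 t.py; python3 w.py pics/d.png
```

```text
5.9 tip [471.89695683  34.47395935  81.5878475 ] r 31.350199770120692 ang 2.147839345133051 rot [-3.14068564  0.00489842  2.33990589] F [-0.96779539  2.43392399  5.03060131] toolframe tip-axis [30.77335848  5.984233   -0.15616992] -0.6913574197164789
5.9 [471.42032537  35.19199153 254.58570082] [-3.14068564  0.00489842  2.33990589] [ 0.07289406  0.33310986  2.07721275 -0.00651671  0.72883507 -0.69135742] [-0.96779539  2.43392399  5.03060131] -0.0004258710488841752
y (263, 365) none
r (266, 174) [267.62562955 171.63066592] 1787 [422.88895044  43.05137052  63.        ]
b (365, 181) [365.62982769 178.23648247] 1683 [465.9606743   79.30999865  63.        ]
g (439, 349) [424.15384615 334.46153846] 13 [561.78667484  36.5386137   75.        ]
```

View pics/d.png

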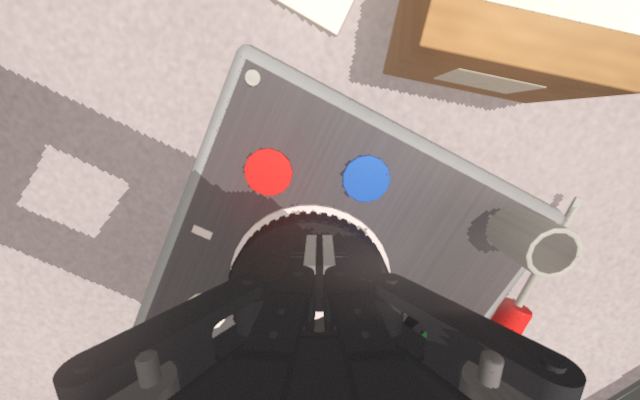

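Red (268,172) and blue (366,178) are where expected, but the arrow is hidden under the gripper. The tip lags, having gone 0.34 rad, so I'll press a little more and give larger tangential steps.

step_arm:
  commands:
    - [[1, -3.5, 3], 0, 0]
    - [[1, -4.5, 2], 0, 0]
    - [[0.5, -5.5, 1], -0.11, 0]
    - [[0.3, -5.5, 0.8], -0.11, 0]
    - [[0.3, -5.5, 0.8], -0.11, 0]
    - [[0, 0, 0.5], 0, 0]

```text
clock: 6.7
eef_pos: [457.4, 19.5, 251.1]
tcp_rot: [3.136, 0.017, 2.68]
contact_force: [-3.2, 1.4, 9.4]
opening: 0.002
```

```bash
python3 t.py; python3 -c "
from rig import *;import cv2
cv2.imwrite('pics/e.png',cv2.resize(grab_frame('scene')[110:260,260:440],None,fx=4,fy=4))"
```

```text
6.7 tip [460.54637604  19.08177284  78.13030925] r 30.46344853206489 ang 2.7763162049092585 rot [3.13568849 0.01723792 2.68011531] F [-3.24113347  1.36314284  9.36301291] toolframe tip-axis [30.31808852 -2.92295578 -0.53993953] -1.0651577891504604
```

View pics/e.png

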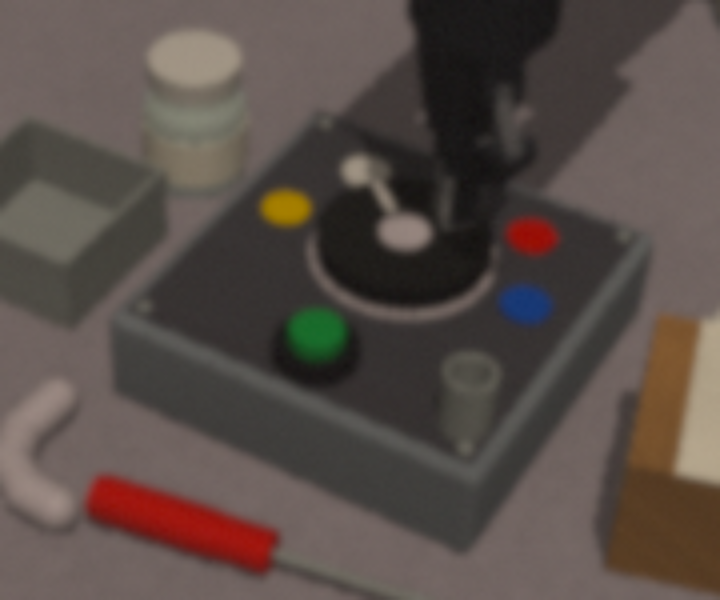

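The arrow line (383,195 in the crop) now points at the white mark (360,170), so the dial is near +45°. I'll keep going.

step_arm:
  commands:
    - [[0.8, -5.5, 0.8], -0.11, 0]
    - [[0.8, -5.5, 0.6], -0.11, 0]
    - [[0.5, -5.5, 0.5], -0.11, 0]
    - [[0.3, -5.5, 0.5], -0.11, 0]
    - [[0.3, -5.5, 0.5], -0.11, 0]
    - [[0, 0, 0.3], 0, 0]

```text
clock: 7.5
eef_pos: [454.4, -6.4, 252.8]
tcp_rot: [-3.136, 0.037, -3.035]
contact_force: [-2.4, -1.0, 7.2]
opening: 0.002
```

```bash
python3 t.py; python3 -c "
from rig import *;import cv2
cv2.imwrite('pics/f.png',cv2.resize(grab_frame('scene')[110:260,260:440],None,fx=4,fy=4))"
```

```text
7.5 tip [460.81995455  -6.74010874  79.94011235] r 31.895482608744523 ang -2.65410429917323 rot [-3.13593814  0.03664474 -3.03500532] F [-2.35457027 -1.03178527  7.17247977] toolframe tip-axis [ 29.58965686 -11.86331535  -1.01772628] -1.6929913406183834
```

View pics/f.png

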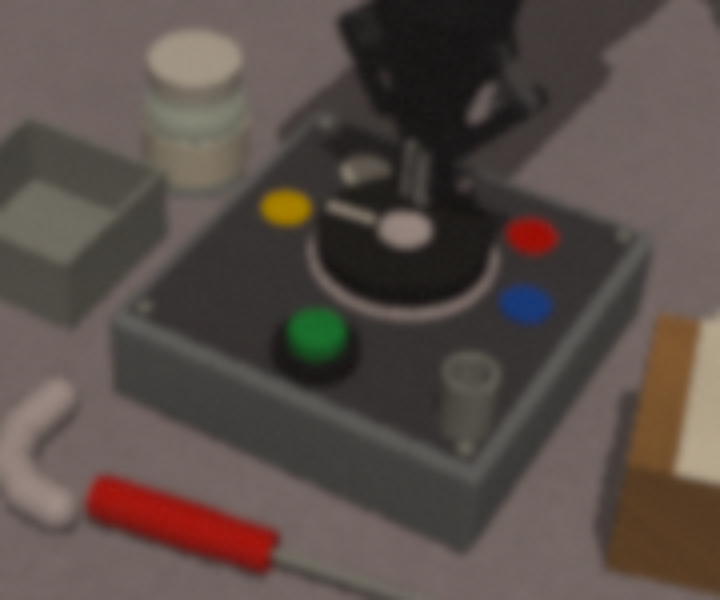

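The line (330,206)–(404,230) is now close to the yellow mark (286,208). I'll lift so it can click in, then measure.

step_arm:
  commands:
    - [[0, 0, -10], 0, 0]
    - [[0, 0, -15], 0, 0]
    - [[0, 0, -15], 0, 0]
    - [[0, 0, 0], 0, 0]

```text
clock: 8.05
eef_pos: [452.8, -6.4, 296.0]
tcp_rot: [-3.135, 0.037, -3.036]
contact_force: [0.0, -0.7, -0.4]
opening: -0.001
```

```bash
cat > ang.py <<'E'
from h import *
from rig import *
import cv2,sys
f=grab_frame("scene"); m=camera_model("scene")
A=np.array([489,8.2]); yaw=.307
# unwrap dial top: brightness vs angle at r 24..40
R,t=m["R"],m["t"]; g=cv2.cvtColor(f,cv2.COLOR_BGR2GRAY).astype(np.float32)
th=np.linspace(-1.9,1.9,381); w=[]
for a in th:
    P=[np.r_[A+r*np.array([np.cos(yaw+np.pi+a),np.sin(yaw+np.pi+a)]),84] for r in range(26,41,2)]
    q=np.array([R@p+t for p in P]); u=(m["fx"]*q[:,0]/q[:,2]+m["cx"]).astype(np.float32); v=(m["fy"]*q[:,1]/q[:,2]+m["cy"]).astype(np.float32)
    w.append(cv2.remap(g,u[:,None],v[:,None],cv2.INTER_LINEAR).mean())
w=np.array(w); i=w.argmax(); k=slice(max(i-15,0),i+16); ww=w[k]-w[k].min(); print("dial",(th[k]*ww).sum()/ww.sum(),w[i],np.median(w))
cv2.imwrite(sys.argv[1],cv2.resize(f[110:260,260:440],None,fx=4,fy=4))
E
python3 ang.py pics/g.png; python3 t.py
```

```text
dial 1.5679781546105178 108.50989 28.74707
8.1 tip [458.97870055  -6.7617557  122.56623758] r 33.54299561041798 ang -2.67924880879051 rot [-3.13554919  0.03654396 -3.03563515] F [ 0.68299235 -0.15236628 -0.25360913] toolframe tip-axis [ 31.41429019 -11.70954067  -1.07776797] -1.691979202866099
```

View pics/g.png

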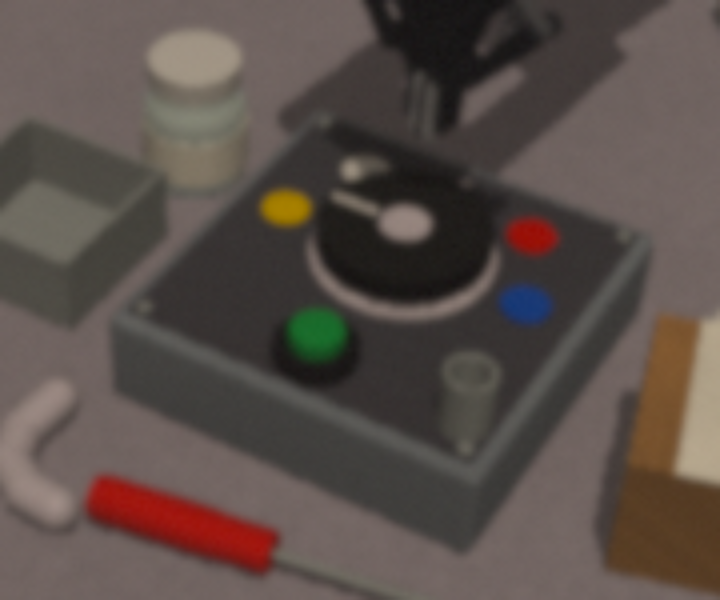

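The dial reads 1.568 rad, clicked at yellow. Next is the green button at about (577.6, 36.3).

step_arm:
  commands:
    - [[-20, 5, 0], 0, 0]
    - [[-20, 5, 0], 0, 0]
    - [[-20, 5, 0], 0, 0]
    - [[-20, 5, 0], 0, 0]
    - [[-20, 5, 0], 0, 0]
    - [[-20, 5, 0], 0, 0]
    - [[-2.5, 0.5, 0], 0, 0]
    - [[0, 0, 0], 0, 0]

```text
clock: 9.1
eef_pos: [571.6, 37.9, 295.5]
tcp_rot: [-3.136, 0.029, -3.036]
contact_force: [-0.1, 0.1, -0.2]
opening: 0.003
```

```bash
python3 t.py; python3 -c "
from rig import *;import cv2
from h import *
f=grab_frame('side');cv2.imwrite('pics/i.png',cv2.resize(f[120:270,200:380],None,fx=4,fy=4))
print(ray(camera_model('side'),297,204,78))"
```

```text
9.1 tip [576.67140776  37.42791315 122.52591053] r 92.41507802288774 ang 0.32179275121523054 rot [-3.13555808  0.02860343 -3.03550262] F [-0.08178265  0.08730112 -0.17156537] toolframe tip-axis [-90.23654584  19.79518076   2.46236857] -1.607668231932452
[579.65746725  40.57183196  78.        ]
```

View pics/i.png

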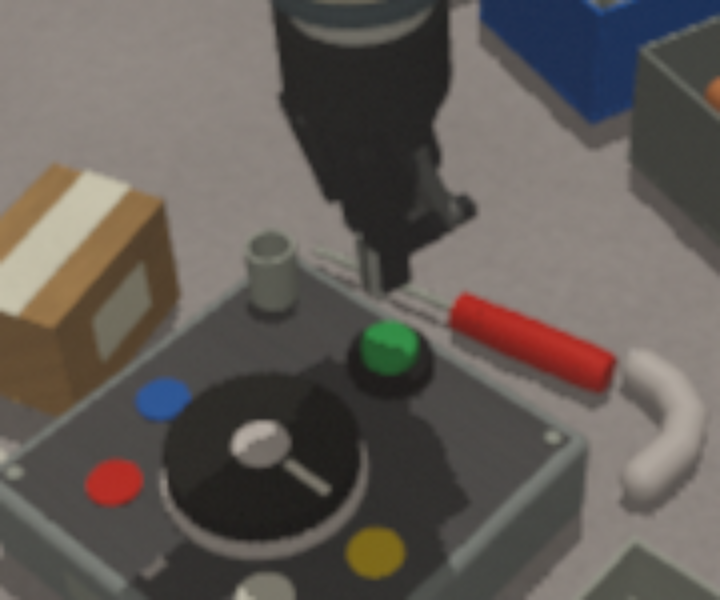

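The tip stands above the green button (390,347 in the crop), and the arrow points at yellow. Descending.

step_arm:
  commands:
    - [[0, 0, 12], 0, 0]
    - [[0, 0, 10], 0, 0]
    - [[0, 0, 6], 0, 0]
    - [[0, 0, 3], 0, 0]
    - [[0, 0, 0], 0, 0]

```text
clock: 9.78
eef_pos: [570.7, 37.1, 261.6]
tcp_rot: [-3.136, 0.026, -3.036]
contact_force: [-0.9, -0.4, -0.3]
opening: -0.0
```

step_arm:
  commands:
    - [[0, 0, 3], 0, 0]
    - [[0, 0, 2], 0, 0]

```text
clock: 10.02
eef_pos: [571.1, 37.1, 256.8]
tcp_rot: [-3.136, 0.027, -3.036]
contact_force: [-0.1, -0.9, 0.6]
opening: -0.003
```

```bash
python3 t.py
```

```text
10.025 tip [575.93608167  36.59620806  83.90072785] r 91.45614756981273 ang 0.3157083368837744 rot [-3.13551027  0.02736539 -3.03618481] F [-0.1358456  -0.92344753  0.55309719] toolframe tip-axis [-89.40771907  19.10634922   2.33111971] -1.6075335283085392
```

step_arm:
  commands:
    - [[-1, 0, 2], 0, 0]
    - [[0, 0, 2], 0, 0]
    - [[0, 0, 1], 0, 0]

```text
clock: 10.4
eef_pos: [572.3, 37.3, 252.0]
tcp_rot: [-3.136, 0.027, -3.036]
contact_force: [-1.4, 0.4, 3.6]
opening: 0.001
```

step_arm:
  commands:
    - [[0, 0, 2], 0, 0]
    - [[0, 0, 2], 0, 0]

```text
clock: 10.65
eef_pos: [572.4, 37.2, 249.0]
tcp_rot: [-3.136, 0.027, -3.036]
contact_force: [-10.4, -0.7, 29.7]
opening: 0.002
```

step_arm:
  commands:
    - [[0, 0, 2], 0, 0]
    - [[0, 0, 2], 0, 0]

```text
clock: 10.9
eef_pos: [572.5, 37.3, 249.0]
tcp_rot: [-3.136, 0.027, -3.036]
contact_force: [-11.2, -1.1, 30.6]
opening: 0.003
```

It's hard against the stop at 30 N, with the tip at about z 76, 6 mm below first contact. Lift off.

step_arm:
  commands:
    - [[0, 0, -4], 0, 0]
    - [[0, 0, -8], 0, 0]
    - [[0, 0, -20], 0, 0]
    - [[0, 0, -30], 0, 0]
    - [[0, 0, -30], 0, 0]
    - [[0, 0, 0], 0, 0]
    - [[0, 0, 0], 0, 0]

```text
clock: 11.78
eef_pos: [569.9, 37.5, 343.4]
tcp_rot: [-3.135, 0.028, -3.036]
contact_force: [-0.4, -0.3, 0.1]
opening: -0.004
```

```bash
python3 t.py; python3 ang.py pics/j.png
python3 - <<'E'
from h import *
from rig import *
import cv2
b=cv2.imread("pics/b.png");c=grab_frame("side")
for i in(b,c): print(blob(i,(297,208),60))
a=cv2.imread("pics/a.png");d=grab_frame("scene")
for i in(a,d): print(blob(i,(340,193),60))
cv2.imwrite("pics/k.png",np.vstack([d[80:290,200:520],c[120:360,130:450]]))
E
```

```text
11.775 tip [574.84999314  37.00458788 170.43520069] r 90.55344060330002 ang 0.3237193365336949 rot [-3.13549406  0.02792378 -3.03624617] F [-0.3730465  -0.25000693  0.11557837] toolframe tip-axis [-88.36844617  19.6323126    2.34853751] -1.6080703378037458
dial 1.5722600697127587 65.84241 28.510498
(array([296.79285714, 206.39285714]), np.int32(140))
(array([296.84246575, 206.50684932]), np.int32(146))
(array([338.83225806, 193.18709677]), np.int32(155))
(array([338.95731707, 192.98170732]), np.int32(164))
```

View pics/k.png

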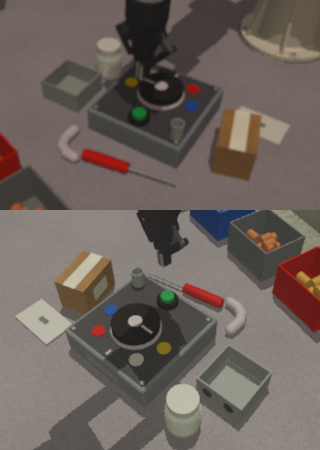

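The line points at yellow (dial reads 1.572), the green button is back at its starting pixels, the bystanders look undisturbed and the tool is clear.

```bash
python3 -c "
from rig import *
print(sign_off())"
```

```text
the job is handed in; nothing more can be done
None
```

The dial now points at the yellow mark (the +90° click), and I then pushed the green button down to its stop and let it back up. The job was handed in at about 12 s, well under the 48 s limit.

- **Dial:** I turned it with a shut fingertip pressed on top, at up to about 9 N. The fingertip lagged and slipped a little on the way. The last camera measurement put the dial at 1.572 rad, against the click at 1.571.
- **Button:** it reached a hard stop at about 30 N straight down, with the fingertip about 6 mm below my rough estimate of first contact. It then came back to within 0.2 pixels of its starting position in both cameras. I could not read its travel directly, so "fully down" rests on the force and the depth.
- **Surroundings:** by eye in the last scene and side pictures, the stock and tools look undisturbed. The arm was clear of everything, with the fingertip about 90 mm above the button.

No check failed. The camera views disagreed by 1–3 mm on the colour marks and by about 12 mm on the button, so I placed the button from the marks and the console's given sizes.

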